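# Close a wooden plane body on its dowels and hold it for the clamps

## Task

The half-made body of a small wooden hand plane lies on its side, wedged on the gluing board, with two dowels standing up from it. Draw the drilled side cheek straight out of its slot in the stock rack, fit its two holes over the two dowels and press it down until it lies flush on the plane body along its whole length. Finish while still holding it pressed down firmly, with a push of 10 N or more, ready for the clamps to go on, and leave everything else on the bench where it is.

Things in the scene. Friction and masses are not known exactly. Their poses are not given: they have to be found in the camera images.
- plane_half: Lower half of the plane with its gluing board, all fixed. Origin: on the bench below the plane's middle; x along the plane, z up. Board 350 x 120 x 12 mm (x -165 to +185). The wooden plane body on it is 230 x 56 mm in plan, centred on the origin; its flat top (the joint face) is cut by a slanting throat near the middle. Stops and wedges at its ends stay below 35 mm; its long sides are clear
- seat (a point): Centre of the joint face of plane_half, 64 mm above the bench, midway between the two dowels. Axes as plane_half
- dowel_a (a point): Centre of the top of the dowel at x = -95 mm, y = 0 of plane_half: a round wooden dowel, 10 mm diameter, standing 18 mm above the joint face (top 82 mm above the bench), its last 5 mm tapering to 5 mm diameter
- dowel_b (a point): Centre of the top of the other, equal dowel at x = +95 mm, y = 0 of plane_half
- cheek: Loose plane cheek: flat wooden strip 230 x 56 x 12 mm thick, 0.09 to 0.14 kg, with a round 11.5 mm through hole near each end; the thinnest piece in the rack and the only drilled one. Origin: centre of its underside, x along it. May go on either way round. Starts flat on the bench in any of the rack's three slots, one end sticking out of the front by 85 to 105 mm
- cheek_mid (a point): Centre of the cheek, 6 mm above its underside. Axes as the cheek
- cheek_hole0 (a point): Mouth of the cheek's hole at its x = -95 mm, on the upper face
- cheek_hole1 (a point): Mouth of the cheek's hole at its x = +95 mm, on the upper face
- rack: Low fixed plywood stock rack, 160 mm deep (x), 278 mm wide (y). Origin: centre of its underside. Three slots without a floor, 74 mm wide and 32 mm high, centres at y = -88, 0, +88 mm, roofed over their whole depth, closed at the back; the open front is at x = -80 mm and looks to -x. Roof top 44 mm high; strips lie on its rear half, up to 64 mm
- batten: Wooden batten 220 x 40 x 20 mm, not drilled, in another slot of the rack. Leave it. Origin: centre of its underside
- offcut: Wide wooden offcut 180 x 62 x 16 mm, not drilled, in another slot of the rack. Leave it. Origin: centre of its underside
- tin: Small metal tin, 60 mm diameter, 40 mm high, on the rack's roof. Leave it. Origin: centre of its underside
- mallet: Turned wooden mallet standing on its head, 86 mm diameter, 272 mm high. Leave it. Origin: centre of its underside
- glue: Closed white glue bottle, 60 mm diameter, 170 mm high. Leave it. Origin: centre of its underside
- gauge: Wooden marking gauge lying on the bench: stem 200 mm long along x, head 70 mm wide and 70 mm high with its screw. Leave it. Origin: below the head, on the bench
- iron: Plane iron, steel, 120 x 44 mm, 14 mm high with its screw, lying flat. Leave it. Origin: centre of its underside
Mind the look-alikes: they are no part of the job. Leave any red look-alike of the cheek alone.

How it is judged:
On the way:
1. the cheek is drawn fully out of its slot (x of cheek_mid in the frame of rack below -0.19 m), for 0.1 s.
At the end, for the whole second after the job is handed in: For the last second the cheek sits still on both dowels: underside within 1.5 mm of the joint face and parallel to it within 0.012 rad, centred within 3 mm, along the plane within 0.03 rad; the robot still touches it with over 4 N and it presses on the plane half with over 8 N (z of cheek_mid in the frame of seat between 0.004 and 0.0075 m and horizontal distance between cheek_mid and seat below 0.003 m and angle between the x axis of cheek and the x axis of seat, either way round below 0.03 rad and angle between the z axis of cheek and the z axis of seat, either way round below 0.012 rad and contact force between cheek and plane_half above 8 N and contact force between any of the fingers, the arm and cheek above 4 N and linear speed of cheek below 0.02 m/s); the arm keeps its last pose, push and grip.
It fails at once if the batten or the offcut is moved by more than 25 mm (distance of any of batten, offcut from where it was at the start of the episode above 0.025 m).
It fails at once if another thing on the bench or on the rack is moved by more than 25 mm (distance of any of tin, mallet, glue, gauge, iron from where it was at the start of the episode above 0.025 m).
It also fails if it takes over 72 s, if anything falls off the work surface, if the arm or the gripper's body presses on something with over 40 N, if the wrist force passes 120 N, or if a joint passes its speed limit or range.

## Robot

A 7-joint arm with a two-finger parallel gripper is mounted at the origin on the work surface. World frame = base frame: x ahead of the robot, y to its left, z up, the work surface at z = 0. Lengths are in m, angles in rad, forces in N, time in s.
With the tool pointing down it reaches from about 0.4 to 0.9 m from the base axis. Payload 5.5 kg.
Tool frame: the origin (TCP) lies midway between the tips of the shut fingers; the grasp point (between the pads) lies 19 mm behind it; z points along the fingers, y is the line along which they close (so a half turn about z gives the same grasp; the last joint's range is limited). The gripper opens to 92 mm and grips with 3 to 60 N. Pads are 19 mm wide; open, the fingers measure 130 mm over their backs; the gripper's body (75 mm by 190 mm) begins 47 mm behind the grasp point.
Start: joints at [-0.901, 0.501, -0.427, 1.55, 0.221, 1.138, -0.21], TCP at [0.257, 0.597, 0.227] pointing down, gripper open.
Joint ranges: [-2.88, 2.88], [-0.31, 2.03], [-1.54, 1.56], [0.2, 2.42], [-1.41, 4.55], [0.19, 2.02], [-2.57, 2.57]. Speed limits (rad/s): [2.57, 2.57, 3.14, 3.14, 3.14, 3.14, 3.14].

## Interface

Orientations are given as [roll, pitch, yaw] about the fixed x, y, z axes, in that order (R = Rz(yaw) Ry(pitch) Rx(roll)).
In Python, from bench import manip, optics gives the robot as it stands.
- The arm moves only by the tool send_rows, never from a script. Its argument "plan" is a list of rows, each a list of 4 numbers: the shift along the tool's x, y, z in mm, then the turn about the tool's z in rad. A call has exactly 10 rows; each row is the pose to reach, as a shift and turn from the pose commanded when the call began, along the tool's axes at that moment; what a row does not reach only later rows make up. A row lasts 1/12 s, in which the tool goes at most 41.7 mm and 7.16 degrees, less where a joint would pass 70% of its speed; a pose out of reach is approached as far as the arm can. A call with a gripper value outside its range is refused whole. "jaw" is the gripper command: -1 is fully open, 1 is shut, values between are in proportion, set as the call begins (left out, the last holds). The fingers move at their own pace and stop on an object; "grip_force" is the grip in N (left out, the last holds). Time passes only in rows, so rows that repeat a pose let the fingers close, or fill a call up. It gives the time, the measured TCP pose, the force, the opening and the grip force at its end, in the units of the state.
- manip.get_obs(): the state, without advancing time (a new reading comes with each control period).
- optics.capture(name): name is "side" or "top" or "wrist"; returns a dict with "pixels" (420x560x3 uint8, red, green, blue), "K" (3x3 intrinsics, pixels), "world_from_camera" (4x4, takes a point from camera to world coordinates). Camera axes: x right, y down, z forward; pixel columns grow to the right and rows downward; lengths in m; the calibration is good to about 2 mm. A picture is of the moment at which its call begins. There is no depth.
- manip.hand_in(): hands the job in; it is judged then, once.
The state is a dict: "clock": time; "joint_pos": joint angles; "joint_vel": joint speeds; "joint_torque": joint torques, N m; "tcp_pos": TCP position; "eef_rot": TCP orientation; "contact_force": force on the tool from outside, world axes, zero at the start; "moment": the same for the moment, N m; "width": finger opening in m; "gripper_force": force on a finger pad.
Only numpy, scipy, OpenCV 4.12 (cv2) and the standard library are available. Lean on these libraries where they do the work, as an engineer would, in place of code of your own. Each camera call takes 0.05 s, during which the arm holds its last target. There are 200 camera calls.

## Working session

There is one attempt and no reset: what is moved stays moved. The work goes in short steps, Python scripts to look and compute and a tool call to move; the robot and the scene stay as the last step left them, time stands still between calls to the robot, and variables do not carry over. Pictures are saved under pics/ and viewed, at most 10 in all, crops included, and the job is handed in when it is done.

Besides the shell and the picture viewer there is one more tool, called after ">>>" as name(argument=value, ...), one argument or row to a line, values as JSON. send_rows: Moves the arm, as the interface text tells. Its arguments: {"type":"object","properties":{"plan":{"type":"array"},"jaw":{"type":"number"},"grip_force":{"type":"number"}},"required":["plan"]}

```bash
mkdir -p pics; ls
python3 - <<'E'
from bench import manip, optics
import cv2,pickle
o=manip.get_obs();print(o)
d={}
for n in("top","side"):
    c=optics.capture(n);d[n]=c
    print(n,c["K"].tolist(),c["world_from_camera"].round(4).tolist())
    cv2.imwrite(f"pics/{n}0.png",cv2.resize(c["pixels"][:,:,::-1],(800,600),interpolation=cv2.INTER_CUBIC))
pickle.dump(d,open("cams.pkl","wb"))
E
```

```text
pics
{'clock': 0.0, 'joint_pos': array([-0.90078754,  0.50187879, -0.42679446,  1.55146173,  0.22082766,
        1.13829952, -0.21029013]), 'joint_vel': array([ 1.37871780e-03, -4.00108189e-05,  4.17826342e-04, -3.90797050e-04,
       -6.16932664e-04,  9.07425212e-05, -9.99559673e-04]), 'joint_torque': array([ 1.12629881e-03, -5.66608393e+01, -5.81637293e+00, -2.79102159e+01,
       -6.85755420e-02,  3.09270888e-02,  2.10391499e-04]), 'tcp_pos': array([0.25695661, 0.5962796 , 0.22565437]), 'eef_rot': array([-3.13961033e+00, -4.99330011e-05,  2.73486536e+00]), 'contact_force': array([-0.72896639, -0.22875329,  0.89440437]), 'moment': array([ 0.06086701, -0.00280587, -0.05152477]), 'gripper_force': 0.0, 'width': 0.09211688220357207}
top [[378.88667413243894, 0.0, 282.83076891323566], [0.0, 378.88667413243894, 210.84817925553395], [0.0, 0.0, 1.0]] [[-0.0212, -0.9825, 0.1853, 0.2892], [-0.9993, 0.0149, -0.0354, -0.0137], [0.032, -0.1859, -0.982, 1.1385], [0.0, 0.0, 0.0, 1.0]]
side [[475.1031643047164, 0.0, 282.46173369033954], [0.0, 475.1031643047164, 211.58330773174444], [0.0, 0.0, 1.0]] [[0.9927, -0.0784, 0.0914, 0.3737], [-0.1188, -0.5135, 0.8499, -1.1374], [-0.0197, -0.8545, -0.519, 0.769], [0.0, 0.0, 0.0, 1.0]]
```

View pics/top0.png

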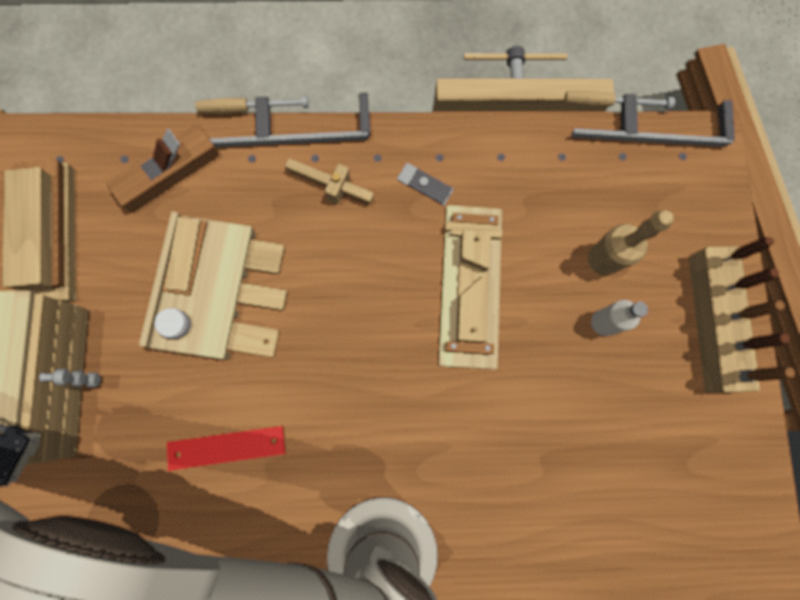

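View pics/side0.png

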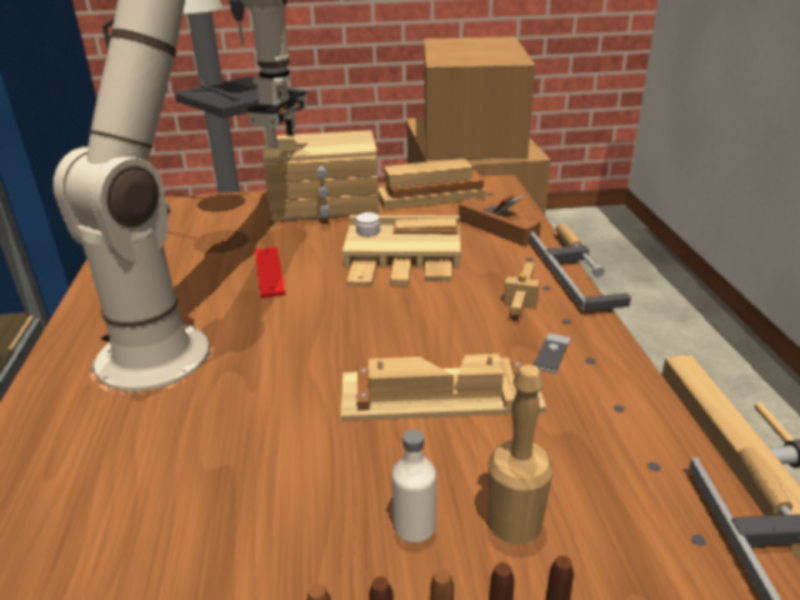

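The top view shows the rack at the left with its open front to the right. The drilled piece, with a hole near (262,340), is in the slot nearest the robot. The dowels are near (476,238) and (473,330). Next I'll take enlarged crops.

Run:
```python
import cv2,pickle,numpy as np
d=pickle.load(open("cams.pkl","rb"))
t=d["top"]["pixels"][:,:,::-1]
a=cv2.resize(t[210:260,150:205],None,fx=7,fy=7,interpolation=cv2.INTER_CUBIC)
b=cv2.resize(t[140:260,300:360],None,fx=5,fy=5,interpolation=cv2.INTER_CUBIC)
im=np.zeros((600,385+300,3),np.uint8);im[:350,:385]=a;im[:,385:]=b
cv2.imwrite("pics/crop0.png",im)
```

```text
(no output)
```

View pics/crop0.png

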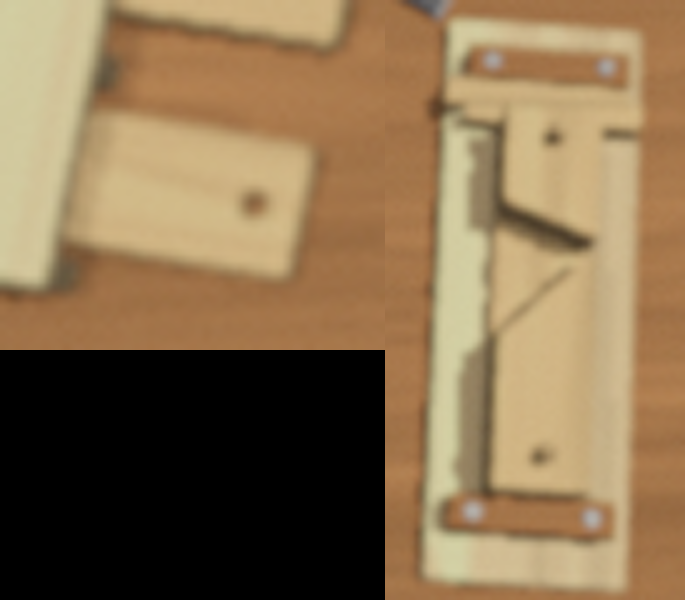

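```bash
cat > h.py <<'E'
import numpy as np,cv2
def proj(c,uv,z):
    T=c["world_from_camera"];r=T[:3,:3]@np.linalg.solve(c["K"],[uv[0],uv[1],1.])
    return T[:3,3]+r*(z-T[2,3])/r[2]
def pix(c,p):
    T=np.linalg.inv(c["world_from_camera"]);q=c["K"]@(T[:3,:3]@np.array(p)+T[:3,3]);return q[:2]/q[2]
E
python3 - <<'E'
import pickle;from h import *
d=pickle.load(open("cams.pkl","rb"));t=d["top"]
A=lambda x,y:((x+.5)/7-.5+150,(y+.5)/7-.5+210)
B=lambda x,y:((x-385+.5)/5-.5+300,(y+.5)/5-.5+140)
for n,p,z in[("hole",A(254,203),.012),("c1",A(315,147),.012),("c2",A(292,279),.012),("r1",A(107,5),.044),("r2",A(52,288),.044),("dA",B(553,137),.082),("dB",B(541,455),.082),("dA64",B(553,137),.064),("dB64",B(541,455),.064),("b1",B(505,105),.064),("b2",B(603,107),.064),("b3",B(489,492),.064),("b4",B(587,495),.064)]:
    print(n,proj(t,p,z).round(4))
E
```

```text
hole [0.4226 0.2348 0.012 ]
c1 [0.446  0.2097 0.012 ]
c2 [0.3901 0.2181 0.012 ]
r1 [0.5026 0.2906 0.044 ]
r2 [0.3854 0.3086 0.044 ]
dA [ 0.6164 -0.2014  0.082 ]
dB [ 0.4298 -0.186   0.082 ]
dA64 [ 0.622  -0.2046  0.064 ]
dB64 [ 0.4321 -0.189   0.064 ]
b1 [ 0.6421 -0.1769  0.064 ]
b2 [ 0.6402 -0.2354  0.064 ]
b3 [ 0.4113 -0.1582  0.064 ]
b4 [ 0.4086 -0.2144  0.064 ]
```

The outer-end width measures 56.5 mm against a true 56, and the dowel spacing measures 190 mm, so both check out. Next I'll go above the outer end of the cheek.

```bash
cat >> h.py <<'E'
from scipy.spatial.transform import Rotation as Ro
def shift(o,p,yaw):
    R=Ro.from_euler("xyz",o["eef_rot"])
    s=R.inv().apply(np.array(p)-o["tcp_pos"])*1000
    t=-(yaw-o["eef_rot"][2]);t=(t+np.pi)%(2*np.pi)-np.pi
    return s.round(1),round(t,3)
E
python3 - <<'E'
from bench import manip;from h import *
print(shift(manip.get_obs(),[.424,.2535,.13],1.421))
E
```

```text
(array([-289.1, -248.7,   96.2]), np.float64(1.314))
```

>>> send_rows(
  plan=[
    [-15,-12,4,0.06],
    [-45,-38,12,0.18],
    [-75,-65,20,0.3],
    [-105,-92,30,0.42],
    [-135,-118,40,0.54],
    [-165,-144,50,0.66],
    [-195,-170,60,0.78],
    [-225,-195,70,0.9],
    [-250,-216,80,1.02],
    [-270,-233,90,1.14],
  ],
  jaw=-0.6,
)

```text
clock: 0.93
tcp_pos: [0.414, 0.2728, 0.1362]
eef_rot: [3.142, 0.001, 1.586]
contact_force: [-0.0, 0.3, 0.6]
width: 0.0732
gripper_force: 0.0
```

Run:
```python
from bench import manip;from h import *
o=manip.get_obs();print(o["clock"],o["tcp_pos"],o["eef_rot"],o["joint_pos"].round(2),o["width"],shift(o,[.424,.2535,.13],1.421))
```

```text
0.9333 [0.41396192 0.272761   0.1361767 ] [3.14152268e+00 1.10668804e-03 1.58623536e+00] [-0.54  0.32 -0.11  2.02  0.05  0.81 -0.67] 0.0732226912739784 (array([-19.4,   9.7,   6.2]), np.float64(0.165))
```

>>> send_rows(
  plan=[
    [-8,4,0,0.08],
    [-19.4,9.7,0,0.16],
    [-19.4,9.7,6,0.165],
    [-19.4,9.7,6,0.165],
    [-19.4,9.7,6,0.165],
    [-19.4,9.7,6,0.165],
    [-19.4,9.7,6,0.165],
    [-19.4,9.7,6,0.165],
    [-19.4,9.7,6,0.165],
    [-19.4,9.7,6,0.165],
  ],
)

```text
clock: 1.77
tcp_pos: [0.423, 0.2573, 0.1308]
eef_rot: [3.142, -0.0, 1.431]
contact_force: [1.3, 0.2, -0.0]
width: 0.0735
gripper_force: 0.0
```

Run:
```python
from bench import manip,optics;from h import *
import pickle
c=optics.capture("wrist");o=manip.get_obs();pickle.dump((c,o),open("w1.pkl","wb"))
print(o["tcp_pos"],o["eef_rot"],c["world_from_camera"].round(3).tolist(),c["K"][0,0])
cv2.imwrite("pics/w1.png",cv2.resize(c["pixels"][:,:,::-1],(800,600),interpolation=cv2.INTER_CUBIC))
```

```text
[0.42306361 0.25720885 0.13081206] [ 3.14148719e+00 -1.82920525e-04  1.43034298e+00] [[0.99, -0.136, -0.038, 0.433], [-0.142, -0.953, -0.268, 0.329], [0.0, 0.271, -0.963, 0.289], [0.0, 0.0, 0.0, 1.0]] 311.03451204023014
```

View pics/w1.png

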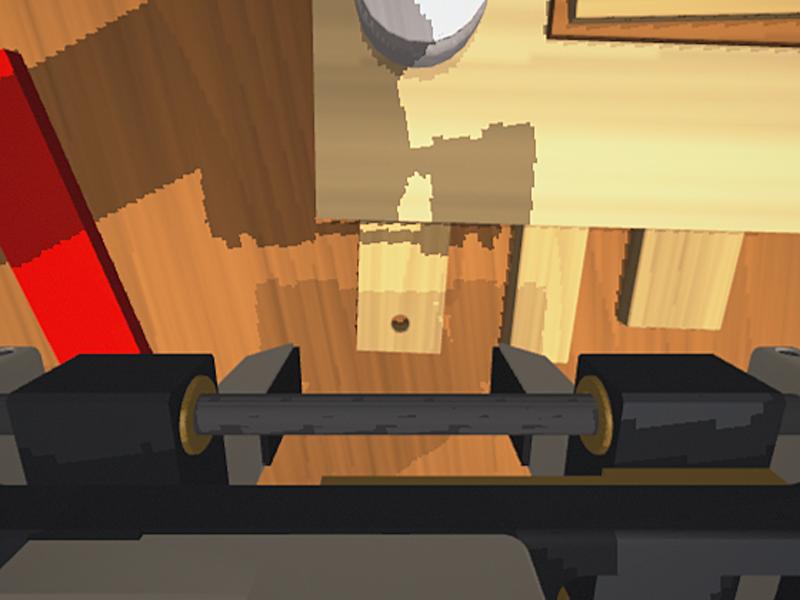

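Run:
```python
import pickle;from h import *
from bench import manip
c,o=pickle.load(open("w1.pkl","rb"))
S=lambda x,y:((x+.5)*.7-.5,(y+.5)*.7-.5)
P={}
for n,x,y in[("hole",400,324),("c1",357,350),("c2",441,354),("e1",359,240),("e2",449,255),("bat",510,350)]:
    P[n]=proj(c,S(x,y),.02 if n=="bat" else .012);print(n,P[n].round(4))
print(pix(c,[o["tcp_pos"][0],o["tcp_pos"][1],.131])/.7)
a=np.arctan2(*(P["e1"]-P["c1"])[[1,0]]);b=np.arctan2(*(P["e2"]-P["c2"])[[1,0]]);print(a,b,np.arctan2(*(P["c2"]-P["c1"])[[1,0]]))
```

```text
hole [0.422  0.2343 0.012 ]
c1 [0.3909 0.2202 0.012 ]
c2 [0.4464 0.2093 0.012 ]
e1 [0.4044 0.2929 0.012 ]
e2 [0.459  0.2755 0.012 ]
bat [0.4908 0.2092 0.02  ]
[397.23865372 368.08769065]
1.3882250184412759 1.3812986748832525 -0.1934227516553516
```

Run:
```python
from bench import manip;from h import *
print(shift(manip.get_obs(),[.4254,.2521,.004],1.39))
```

```text
(array([ -4.8,   3. , 126.8]), np.float64(0.04))
```

>>> send_rows(
  plan=[
    [-2,1,10,0.02],
    [-4.8,3,30,0.04],
    [-4.8,3,50,0.04],
    [-4.8,3,70,0.04],
    [-4.8,3,85,0.04],
    [-4.8,3,100,0.04],
    [-4.8,3,105,0.04],
    [-4.8,3,105,0.04],
    [-4.8,3,105,0.04],
    [-4.8,3,105,0.04],
  ],
)

```text
clock: 2.65
tcp_pos: [0.426, 0.2521, 0.0263]
eef_rot: [3.141, -0.001, 1.389]
contact_force: [0.1, 0.9, 0.4]
width: 0.0735
gripper_force: 0.0
```

Run:
```python
from bench import manip;from h import *
print(shift(manip.get_obs(),[.4254,.2521,.004],1.39))
```

```text
(array([-0.1, -0.6, 22.3]), np.float64(-0.001))
```

>>> send_rows(
  plan=[
    [0,0,8,0],
    [0,0,15,0],
    [0,0,20,0],
    [0,0,22,0],
    [0,0,22,0],
    [0,0,22,0],
    [0,0,22,0],
    [0,0,22,0],
    [0,0,22,0],
    [0,0,22,0],
  ],
)

```text
clock: 3.48
tcp_pos: [0.4255, 0.2519, 0.0039]
eef_rot: [3.141, -0.0, 1.39]
contact_force: [0.4, 0.3, 0.2]
width: 0.0736
gripper_force: 0.0
```

>>> send_rows(
  plan=[
    [0,0,0,0],
    [0,0,0,0],
    [0,0,0,0],
    [0,0,0,0],
    [0,0,0,0],
    [0,0,0,0],
    [0,0,0,0],
    [0,0,0,0],
    [0,0,0,0],
    [0,0,0,0],
  ],
  jaw=1,
  grip_force=25,
)

```text
clock: 4.32
tcp_pos: [0.4254, 0.2518, 0.0037]
eef_rot: [-3.142, -0.0, 1.39]
contact_force: [-0.1, 0.8, 1.6]
width: 0.0558
gripper_force: 25.0
```

>>> send_rows(
  plan=[
    [-8,0,0,0],
    [-25,0,0,0],
    [-45,0,0,0],
    [-65,0,0,0],
    [-85,0,0,0],
    [-105,0,0,0],
    [-125,0,0,0],
    [-145,0,0,0],
    [-158,0,0,0],
    [-162,0,0,0],
  ],
)

```text
clock: 5.15
tcp_pos: [0.3955, 0.09, 0.0038]
eef_rot: [-3.141, 0.001, 1.387]
contact_force: [-0.5, 0.3, 0.3]
width: 0.0555
gripper_force: 25.0
```

>>> send_rows(
  plan=[
    [0,0,0,0],
    [0,0,0,0],
    [0,0,0,0],
    [0,0,0,0],
    [0,0,0,0],
    [0,0,0,0],
    [0,0,0,0],
    [0,0,0,0],
    [0,0,0,0],
    [0,0,0,0],
  ],
  jaw=-0.6,
)

```text
clock: 5.98
tcp_pos: [0.3962, 0.0925, 0.0037]
eef_rot: [-3.142, -0.0, 1.39]
contact_force: [0.2, 0.6, 0.3]
width: 0.0734
gripper_force: 0.0
```

Run:
```python
from bench import manip,optics;from h import *
import pickle
c=optics.capture("top");pickle.dump(c,open("t2.pkl","wb"))
cv2.imwrite("pics/t2.png",cv2.resize(c["pixels"][150:300,100:300,::-1],None,fx=4,fy=4,interpolation=cv2.INTER_CUBIC))
```

```text
(no output)
```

View pics/t2.png

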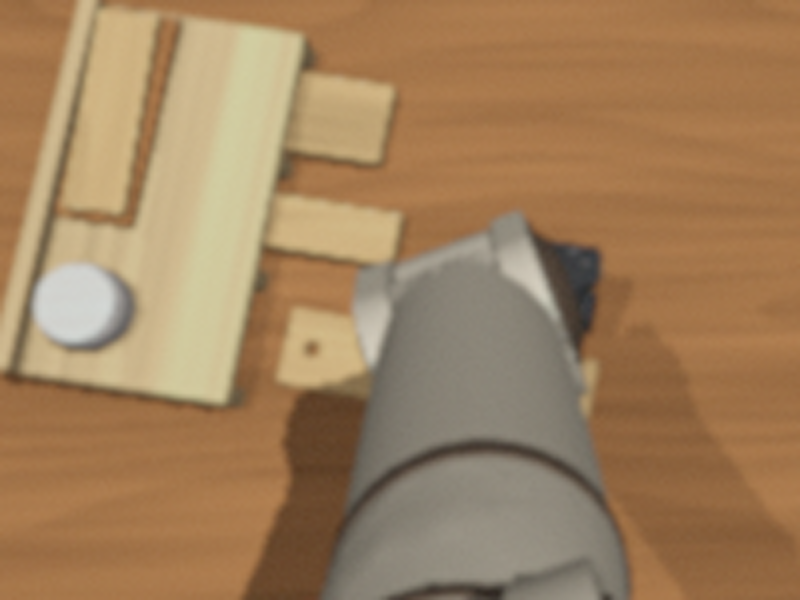

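Run:
```python
from bench import manip;from h import *
import pickle
c=pickle.load(open("t2.pkl","rb"))
A=lambda x,y:((x+.5)/4-.5+100,(y+.5)/4-.5+150)
h=proj(c,A(312,348),.012);e=[proj(c,A(*p),.012) for p in((290,308),(278,382))]
print(h,e,np.mean(e,0))
o=manip.get_obs()
u=np.array([np.cos(1.39),np.sin(1.39),0]);print(h-.095*u,np.mean(e,0)-.115*u,o["tcp_pos"]+.077*u,o["joint_pos"].round(2))
```

```text
[0.42876913 0.25917109 0.012     ] [array([0.45897096, 0.27629588, 0.012     ]), array([0.40400393, 0.28326205, 0.012     ])] [0.43148744 0.27977897 0.012     ]
[0.4116869  0.16571951 0.012     ] [0.41080895 0.16665337 0.012     ] [0.41005745 0.16823616 0.00369699] [-0.24  0.46 -0.06  2.28  0.07  0.4  -0.54]
```

>>> send_rows(
  plan=[
    [8,0,0,0],
    [22,0,0,0],
    [37,0,0,0],
    [52,0,0,0],
    [66,0,0,0],
    [73,0,0,0],
    [75.5,0,0,0],
    [75.5,0,0,0],
    [75.5,0,0,0],
    [75.5,0,0,0],
  ],
)

```text
clock: 6.87
tcp_pos: [0.4095, 0.1657, 0.0036]
eef_rot: [-3.141, 0.001, 1.389]
contact_force: [-0.5, 0.6, 0.2]
width: 0.0733
gripper_force: 0.0
```

>>> send_rows(
  plan=[
    [0,0,0,0],
    [0,0,0,0],
    [0,0,0,0],
    [0,0,0,0],
    [0,0,0,0],
    [0,0,0,0],
    [0,0,0,0],
    [0,0,0,0],
    [0,0,0,0],
    [0,0,0,0],
  ],
  jaw=1,
  grip_force=40,
)

```text
clock: 7.7
tcp_pos: [0.4098, 0.1667, 0.0037]
eef_rot: [-3.142, 0.0, 1.39]
contact_force: [-0.6, -1.2, 0.9]
width: 0.0554
gripper_force: 40.0
```

>>> send_rows(
  plan=[
    [0,0,-10,0],
    [0,0,-30,0],
    [0,0,-55,0],
    [0,0,-80,0],
    [0,0,-110,0],
    [0,0,-140,0],
    [0,0,-165,0],
    [0,0,-180,0],
    [0,0,-180,0],
    [0,0,-180,0],
  ],
)

```text
clock: 8.53
tcp_pos: [0.4102, 0.1671, 0.1847]
eef_rot: [3.14, -0.002, 1.39]
contact_force: [-0.1, 1.0, -1.4]
width: 0.0554
gripper_force: 40.0
```

Run:
```python
from bench import manip;from h import *
o=manip.get_obs();print(o["joint_pos"].round(2),shift(o,[.527,-.0,.19],2.8),shift(o,[.527,-.197,.19],3.06))
```

```text
[-0.38  0.15 -0.08  2.1   0.01  0.88 -0.64] (array([-143.4,  145. ,   -5.2]), np.float64(-1.41)) (array([-337.2,  180.4,   -5.5]), np.float64(-1.67))
```

Run:
```python
from bench import manip;from h import *
o=manip.get_obs();print(shift(o,[.5265,-.197,.185],-.084))
```

```text
(array([-337.3,  179.9,   -0.5]), np.float64(1.474))
```

>>> send_rows(
  plan=[
    [-15,8,0,0.06],
    [-45,24,0,0.18],
    [-80,43,0,0.3],
    [-115,62,0,0.42],
    [-150,80,0,0.54],
    [-185,99,0,0.66],
    [-220,118,0,0.78],
    [-255,136,0,0.9],
    [-285,152,0,1.02],
    [-310,166,0,1.14],
  ],
)

```text
clock: 9.37
tcp_pos: [0.5158, -0.172, 0.1819]
eef_rot: [3.141, 0.003, 0.24]
contact_force: [0.7, 0.5, -1.1]
width: 0.0553
gripper_force: 40.0
```

Run:
```python
from bench import manip;from h import *
o=manip.get_obs();print(o["joint_pos"].round(2),shift(o,[.5265,-.197,.185],-.084))
```

```text
[ 0.01  0.34  0.32  1.88 -0.13  0.94 -0.95] (array([ 4.4, 26.8, -3.1]), np.float64(0.324))
```

>>> send_rows(
  plan=[
    [2,10,0,0.1],
    [4,22,0,0.21],
    [4,26,-2,0.3],
    [4,26,-2,0.32],
    [4,26,-2,0.32],
    [4,26,-2,0.32],
    [4,26,-2,0.32],
    [4,26,-2,0.32],
    [4,26,-2,0.32],
    [4,26,-2,0.32],
  ],
)

```text
clock: 10.2
tcp_pos: [0.5277, -0.192, 0.1858]
eef_rot: [-3.141, -0.0, -0.069]
contact_force: [-0.3, -0.1, -1.2]
width: 0.0554
gripper_force: 40.0
```

Run:
```python
from bench import manip;from h import *
o=manip.get_obs();print(o["joint_pos"].round(2),shift(o,[.5265,-.197,.14],-.084))
```

```text
[-0.    0.37  0.38  1.84 -0.17  0.96 -1.19] (array([-0.8,  5.1, 45.8]), np.float64(0.015))
```

Run:
```python
from bench import manip;from h import *
o=manip.get_obs();print(shift(o,[.46,-.107,.275],-.084))
```

```text
(array([-73.4, -80.1, -89.2]), np.float64(0.015))
```

>>> send_rows(
  plan=[
    [-10,-10,-12,0.015],
    [-24,-26,-30,0.015],
    [-40,-44,-48,0.015],
    [-56,-61,-68,0.015],
    [-68,-74,-82,0.015],
    [-73,-80,-89,0.015],
    [-73,-80,-89,0.015],
    [-73,-80,-89,0.015],
    [-73,-80,-89,0.015],
    [-73,-80,-89,0.015],
  ],
)

```text
clock: 11.03
tcp_pos: [0.4603, -0.1083, 0.2737]
eef_rot: [3.141, 0.002, -0.087]
contact_force: [-0.6, 0.6, -1.1]
width: 0.0555
gripper_force: 40.0
```

Run:
```python
from bench import manip,optics;from h import *
import pickle
c=optics.capture("wrist");o=manip.get_obs();pickle.dump((c,o),open("w2.pkl","wb"))
cv2.imwrite("pics/w2.png",cv2.resize(c["pixels"][:,:,::-1],(800,600),interpolation=cv2.INTER_CUBIC))
print(o["tcp_pos"],o["eef_rot"])
```

```text
[ 0.46023174 -0.1082627   0.27364586] [ 3.14093848e+00  1.85421699e-03 -8.65747804e-02]
```

View pics/w2.png

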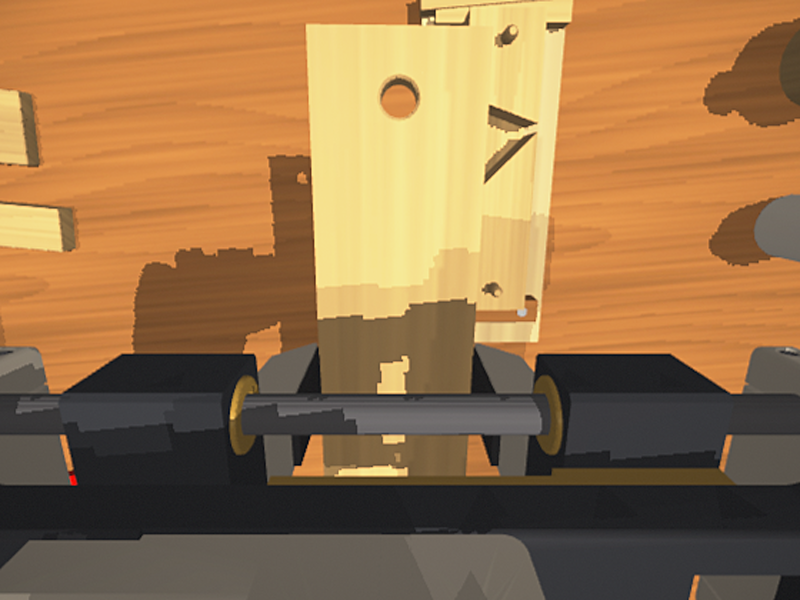

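The wrist view shows the held cheek with its far hole at (399,97), and both dowels, at about (509,34) and (492,290). I'll enlarge these.

Run:
```python
import pickle;from h import *
c,o=pickle.load(open("w2.pkl","rb"));p=c["pixels"][:,:,::-1]
f=lambda x,y:cv2.resize(p[y:y+30,x:x+36],None,fx=10,fy=10,interpolation=cv2.INTER_CUBIC)
im=np.zeros((600,720,3),np.uint8)
im[:300,:360]=f(338,8);im[:300,360:]=f(326,188);im[300:,:360]=f(262,53);im[300:,360:]=f(314,0)
cv2.imwrite("pics/c2.png",im)
```

```text
(no output)
```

View pics/c2.png

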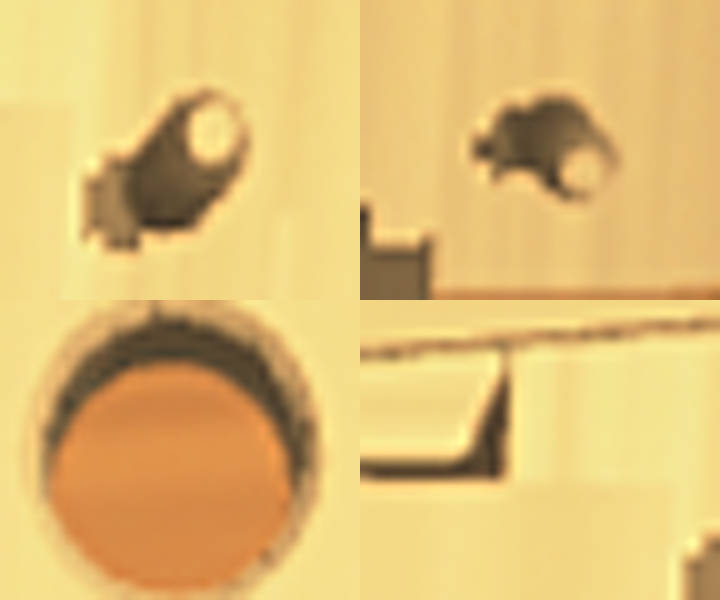

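Run:
```python
import pickle;from h import *
from bench import manip
c,o=pickle.load(open("w2.pkl","rb"))
A=lambda x,y,x0,y0:((x+.5)/10-.5+x0,(y+.5)/10-.5+y0)
df=proj(c,A(214,132,338,8),.082);dn=proj(c,A(222,171,326,188),.082)
ct=o["tcp_pos"][2]-.0037+.012
h=proj(c,A(176,155,262,53),ct)
S=lambda x,y:((x+.5)*.7-.5,(y+.5)*.7-.5)
c1,c2,e1,e2=[proj(c,S(*q),ct) for q in((306,24),(496,26),(317,288),(477,288))]
ang=lambda a,b:np.arctan2(a[1]-b[1],a[0]-b[0])
print("dowels",df,dn,np.linalg.norm(df-dn),ang(df,dn),"mid",(df+dn)/2)
print("cheek end w",np.linalg.norm(c1-c2),"ang",ang(c1,e1),ang(c2,e2),"hole",h,"end",(c1+c2)/2)
yaw=o["eef_rot"][2]
for a in(yaw,(ang(c1,e1)+ang(c2,e2))/2):
  print("hole in tcp",Ro.from_euler("z",-a).apply(h-o["tcp_pos"]))
```

```text
dowels [ 0.62138663 -0.20554159  0.082     ] [ 0.43179547 -0.18930987  0.082     ] 0.1902847196935706 -0.08540609220289835 mid [ 0.52659105 -0.19742573  0.082     ]
cheek end w 0.056875954621487715 ang -0.0960653029571734 -0.1090473787252705 hole [ 0.55495037 -0.11786372  0.28194586] end [ 0.57479532 -0.12020867  0.28194586]
hole in tcp [ 0.09519406 -0.00137506  0.0083    ]
hole in tcp [0.09520388 0.0001464  0.0083    ]
```

Run:
```python
from bench import manip;from h import *
o=manip.get_obs();print(shift(o,[.5264,-.1974,.098],-.070))
```

```text
(array([ 74. ,  83. , 175.6]), np.float64(-0.017))
```

Lateral first, then down to z≈0.11.

>>> send_rows(
  plan=[
    [10,12,10,-0.005],
    [26,30,25,-0.017],
    [44,50,45,-0.017],
    [60,68,65,-0.017],
    [70,79,90,-0.017],
    [74,83,115,-0.017],
    [74,83,140,-0.017],
    [74,83,158,-0.017],
    [74,83,163,-0.017],
    [74,83,163,-0.017],
  ],
)

```text
clock: 11.92
tcp_pos: [0.5253, -0.1965, 0.1093]
eef_rot: [-3.141, 0.005, -0.069]
contact_force: [0.2, 0.4, 0.1]
width: 0.0556
gripper_force: 40.0
```

>>> send_rows(
  plan=[
    [0,0,0,0],
    [0,0,0,0],
    [0,0,0,0],
    [0,0,0,0],
    [0,0,0,0],
    [0,0,0,0],
    [0,0,0,0],
    [0,0,0,0],
    [0,0,0,0],
    [0,0,0,0],
  ],
)

```text
clock: 12.75
tcp_pos: [0.5271, -0.1964, 0.1117]
eef_rot: [-3.142, 0.0, -0.068]
contact_force: [0.0, 0.2, -0.7]
width: 0.0558
gripper_force: 40.0
```

Run:
```python
from bench import manip,optics;from h import *
o=manip.get_obs();print(o["tcp_pos"],o["eef_rot"],shift(o,[.5264,-.1974,.098],-.070))
```

```text
[ 0.52705021 -0.19636539  0.11169655] [-3.14156887e+00  8.27631574e-05 -6.82104293e-02] (array([-0.6,  1.1, 13.7]), np.float64(0.002))
```

>>> send_rows(
  plan=[
    [-0.6,1.1,3,0.002],
    [-0.6,1.1,7,0.002],
    [-0.6,1.1,11,0.002],
    [-0.6,1.1,14,0.002],
    [-0.6,1.1,14,0.002],
    [-0.6,1.1,14,0.002],
    [-0.6,1.1,14,0.002],
    [-0.6,1.1,14,0.002],
    [-0.6,1.1,14,0.002],
    [-0.6,1.1,14,0.002],
  ],
)

```text
clock: 13.58
tcp_pos: [0.5265, -0.1974, 0.0979]
eef_rot: [3.142, -0.0, -0.07]
contact_force: [-0.0, 0.2, -1.1]
width: 0.0556
gripper_force: 40.0
```

Run:
```python
from bench import manip,optics;from h import *
import pickle
c=optics.capture("wrist");s=optics.capture("side");o=manip.get_obs();pickle.dump((c,o),open("w3.pkl","wb"))
p=c["pixels"][:,:,::-1]
a=cv2.resize(p[40:110,240:320],None,fx=5,fy=5,interpolation=cv2.INTER_CUBIC)
t=s["pixels"][225:305,225:385,::-1]
b=cv2.resize(t,None,fx=2.5,fy=2.5,interpolation=cv2.INTER_CUBIC)
im=np.zeros((350,800,3),np.uint8);im[:,:400]=a;im[:200,400:]=b
cv2.imwrite("pics/c3.png",im)
print(o["tcp_pos"],o["eef_rot"])
```

```text
[ 0.52647868 -0.19739531  0.09780653] [-3.14158301e+00 -1.69691187e-04 -7.01109120e-02]
```

View pics/c3.png

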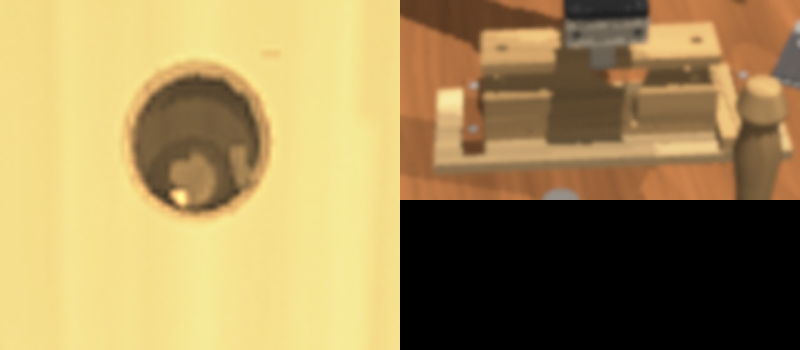

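Run:
```python
import pickle;from h import *
c,o=pickle.load(open("w3.pkl","rb"))
A=lambda x,y:((x+.5)/5-.5+240,(y+.5)/5-.5+40)
ct=o["tcp_pos"][2]-.0037+.012
h=proj(c,A(198,142),ct);d=proj(c,A(192,181),.082)
r=[proj(c,A(*q),ct) for q in((128,142),(268,142))];print("dia",np.linalg.norm(r[0]-r[1]))
print("hole",h,"dowel",d,"dowel-hole in tool",Ro.from_euler("z",.085).apply(d-h)*1000)
print(h-o["tcp_pos"])
```

```text
dia 0.012479353920959405
hole [ 0.62138373 -0.20545895  0.10610653] dowel [ 0.62138065 -0.20504313  0.082     ] dowel-hole in tool [ -0.03836872   0.41406361 -24.10653136]
[ 0.09490504 -0.00806365  0.0083    ]
```

The hole and dowel agree within 0.5 mm, so I'll lower the cheek gently.

>>> send_rows(
  plan=[
    [0,0,2,0],
    [0,0,5,0],
    [0,0,8,0],
    [0,0,11,0],
    [0,0,14,0],
    [0,0,17,0],
    [0,0,19,0],
    [0,0,20,0],
    [0,0,20,0],
    [0,0,20,0],
  ],
)

```text
clock: 14.52
tcp_pos: [0.5264, -0.1975, 0.0777]
eef_rot: [3.142, 0.0, -0.07]
contact_force: [-0.5, 0.4, -1.4]
width: 0.0555
gripper_force: 40.0
```

>>> send_rows(
  plan=[
    [0,0,2,0],
    [0,0,4,0],
    [0,0,6,0],
    [0,0,8,0],
    [0,0,9,0],
    [0,0,10,0],
    [0,0,10,0],
    [0,0,10,0],
    [0,0,10,0],
    [0,0,10,0],
  ],
  grip_force=55,
)

```text
clock: 15.35
tcp_pos: [0.5263, -0.1974, 0.0678]
eef_rot: [-3.141, 0.0, -0.07]
contact_force: [-1.6, 0.1, 1.7]
width: 0.0554
gripper_force: 55.0
```

Contact begins at the expected height of 0.0678. Now I'll press.

>>> send_rows(
  plan=[
    [0,0,0.5,0],
    [0,0,1,0],
    [0,0,1.5,0],
    [0,0,2,0],
    [0,0,2,0],
    [0,0,2,0],
    [0,0,2,0],
    [0,0,2,0],
    [0,0,2,0],
    [0,0,2,0],
  ],
)

```text
clock: 16.18
tcp_pos: [0.5263, -0.1974, 0.0677]
eef_rot: [-3.141, -0.0, -0.07]
contact_force: [-7.8, 2.5, 19.9]
width: 0.0551
gripper_force: 55.0
```

>>> send_rows(
  plan=[
    [0,0,0.4,0],
    [0,0,0.6,0],
    [0,0,0.6,0],
    [0,0,0.6,0],
    [0,0,0.6,0],
    [0,0,0.6,0],
    [0,0,0.6,0],
    [0,0,0.6,0],
    [0,0,0.6,0],
    [0,0,0.6,0],
  ],
)

```text
clock: 17.02
tcp_pos: [0.5264, -0.1974, 0.0677]
eef_rot: [-3.14, -0.0, -0.07]
contact_force: [-9.4, 3.5, 25.0]
width: 0.0555
gripper_force: 55.0
```

Run:
```python
from bench import manip,optics;from h import *
c=optics.capture("wrist");s=optics.capture("side")
a=cv2.resize(c["pixels"][0:250,150:400,::-1],(350,350))
b=cv2.resize(s["pixels"][225:305,225:385,::-1],None,fx=2.8,fy=2.8,interpolation=cv2.INTER_CUBIC)
im=np.zeros((350,800,3),np.uint8);im[:,:350]=a;im[:224,350:350+448]=b
cv2.imwrite("pics/c4.png",im)
o=manip.get_obs();print(o["contact_force"],o["moment"],o["tcp_pos"])
```

```text
[-8.4857145   3.54369989 23.95887062] [ 0.63225384  2.24042856 -0.02423131] [ 0.5263695  -0.19741144  0.06768017]
```

View pics/c4.png

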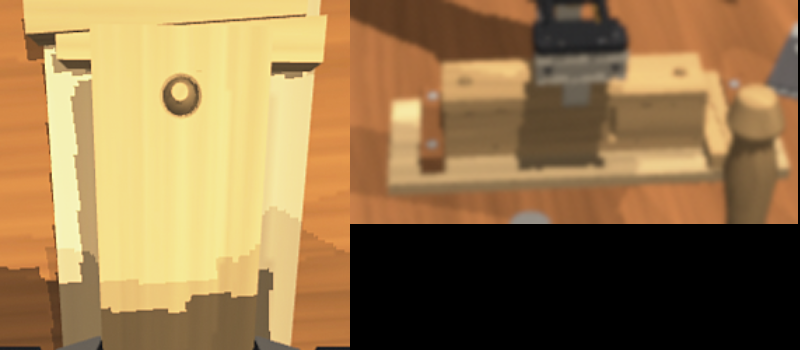

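The cheek sits flush, with a dowel showing in each hole, and it is held with a steady push of about 24 N. Handing in.

```bash
python3 -c "
from bench import manip;print(manip.hand_in())"
```

```text
the job is handed in; nothing more can be done
None
```

The cheek is drawn out, fitted over both dowels and flush on the plane body, held down with about 24 N at 17 s on the clock, and the job is handed in; the hand-in gave no verdict.

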